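# Show the tube's tip to the inspection camera

### The arm

A 6-joint arm with a two-finger parallel gripper is mounted at the origin on a cart in front of the work surface, level with it; the furniture and walls round the work are solid. World frame = base frame: x ahead of the robot, y to its left, z up, the work surface at z = 0. Lengths are in m, angles in rad, forces in N, time in s.
With the tool pointing down it reaches from about 0.3 to 0.875 m from the base axis. Payload 6.4 kg.
Tool frame: the origin (TCP) lies at the very end of the fingers, on their centre line; the grasp point (between the pads) lies ctrl.grip_point_offset behind it (ctrl.grip_point_offset is the distance from the TCP to the grasp point, in m); z points along the fingers, x is the direction in which the jaws open and shut, and the axes are right-handed (so a half turn about z gives the same grasp; the last joint's range is limited). The gripper opens to 85 mm and grips with 20 to 120 N. Pads are 22 mm wide; open, the fingers measure 114 mm over their backs; the gripper's body (76 mm by 85 mm) begins 54 mm behind the grasp point. The pads swing forward as they close: fully open they stand 13 mm farther back than shut.
Start: joints at [1.07, 0.181, 1.607, -0, 1.354, -0.206], TCP at [0.167, 0.55, 0.204] pointing down, gripper open.
Joint ranges: [-2.99, 2.99], [-0.89, 2.07], [0.3, 2.58], [-1.14, 4.28], [0, 2.63], [-3.12, 3.12]. Speed limits (rad/s): [2.57, 2.57, 3.01, 3.14, 3.14, 3.14].

### API

Orientations are given as a unit quaternion [w, x, y, z].
In Python, from bench import get_obs, viewer, workorder, ctrl gives the robot as it stands. The module is installed in compiled form; this text tells all that it offers.
- The arm moves only by the tool move_arm, never from a script. Its argument "increments" is a list of rows, each an object of numbers: "tx", "ty", "tz": the shift along the tool's x, y, z in m; "turn": the turn about the tool's z in degrees. A call has 1 to 20 rows; each row is the pose to reach, as a shift and turn from the pose commanded when the call began, along the tool's axes at that moment; what a row does not reach only later rows make up. A row lasts 1/12 s, in which the tool goes at most 41.7 mm and 7.16 degrees, less where a joint would pass 70% of its speed; a pose out of reach is approached as far as the arm can. A call with a gripper value outside its range is refused whole. "gripper" is the opening, from 0 (shut) to 1 (fully open), set as the call begins (left out, the last holds). The fingers move at their own pace and stop on an object; the grip force is fixed at half the most. Time passes only in rows, so rows that repeat a pose let the fingers close. It gives the time, the measured TCP pose, the force and the opening at its end, in the units of the state.
- get_obs(): the state, without advancing time (a new reading comes with each control period).
- viewer.camera(name): name is "side" or "top" or "wrist"; returns (picture, depth): 420x560x3 uint8, red, green, blue; 420x560 float32, m along the optical axis (not along the pixel's ray), 0 where there is no reading.
- viewer.get_calibration(name): a dict with "intrinsics" (3x3 intrinsics, pixels), "origin" and "attitude" of the camera in the world. Camera axes: x right, y up, looking along -z (the intrinsics and any distortion apply to the point x, -y, -z); pixel columns grow to the right and rows downward; lengths in m; the calibration is good to about 2 mm. The wrist camera is an equidistant fisheye: a pixel r from the principal point sees the ray r / f radians off the axis. A picture is of the moment at which its call begins: read the wrist's pose just before it. get_calibration takes no time and is no camera call; for the wrist camera it gives the pose at the moment of the call.
- workorder.hand_in(): hands the job in, once; it reports no verdict.
The state is a dict: "time_s": time; "q": joint angles; "dq": joint speeds; "joint_efforts": joint torques, N m; "eef_pos": TCP position; "eef_rot": TCP orientation; "wrist_force": force on the tool from outside, world axes, zero at the start; "torque": the same for the moment, N m; "opening": opening from 0.0 (shut) to 1.0 (fully open).
Only numpy, scipy, OpenCV 4.12 (cv2) and the standard library are available. Lean on these libraries where they do the work, as an engineer would, in place of code of your own. Each camera call takes 0.05 s, during which the arm holds its last target.

### The job

Of the two tubes in the rack next to the inspection camera, pull the one in the near row (the row towards the robot) straight up out of the rack and hold it up to that camera: cap uppermost, the tube in line with the lens axis so that its pointed tip looks straight into the lens, centred, about 5 cm in front of the glass. Finish while still holding it there, still and in the air, touching neither rack nor camera; do not bump the other tube in the rack and do not shift the camera or the things around.

Things in the scene. Friction and masses are not known exactly. Their poses are not given: they have to be found in the camera images.
- sample_tube: the tube to show: pointed tube with screw cap, 116 mm long, about 35 g, the one in the rack's near row. Origin at its tip (outside), z along the tube to the cap. Body 30 mm across; cap 34 mm across, 104 to 116 mm from the tip. In the rack its tip is 4 mm above the worktop and the cap's underside 14 mm above the rack's top; it sits loosely and comes clear after a lift of 90 mm.
- rack: tube rack, 104 x 208 x 94 mm, fixed; origin at the centre of its underside, long side along its y, z up, x away from the robot. Two rows of four holes 30 mm wide: x = -22 mm (near row) and +22 mm (far row), y = -66, -22, 22, 66 mm. The tube to show is at x = -22, y = 22 mm; the rest of that row is empty.
- far_tube: another tube of the same shape, in the far row of the rack at the hole x = 22, y = -22 mm; it is wedged fast, leave it alone. Origin at its tip, z towards the cap.
- camera_stand: foot of the inspection camera, fixed: plate 100 x 100 x 14 mm, two cheeks 104 mm high (48 mm either side of the middle with their knobs) holding a round tilting head (57 mm across, 68 mm long). Origin at the centre of the underside, z up. Tilt axis along its y, 85 mm up; the lens looks up and towards the stand's -x (roughly to the robot).
- camera_tilt (a joint): tilt of the camera head, rad. The lens axis leans 0.6 rad minus this value from straight up, towards the stand's -x. The head is stiff; leave it as it is set.
- lens (a point): centre of the front of the lens, on the head's axis, 38 mm from the tilt axis. z points out of the lens along its axis (up and towards the robot), y along the tilt axis.
- focus (a point): the point where the tube's tip belongs: on the lens axis, 50 mm in front of the lens; same axes as the lens.
- tape_roll: bystander: roll of tape lying on the worktop, 62 x 64 x 19 mm, origin at the centre of its underside.
- dropper_bottle: bystander: small round bottle, 33 mm across, 69 mm high, origin at the centre of its underside.
Mind the look-alikes: they are no part of the job. What is shaped like the camera_stand but orange or yellow is not meant.

How it is judged:
On the way:
1. the tube is drawn up clear of the rack, held in the fingers (height (world z) of sample_tube above 0.096 m and contact force between the fingers and sample_tube above 1 N), for 0.1 s.
At the end, for the whole second after the job is handed in: The tube is held still in the fingers, touching neither rack nor camera, cap uppermost; its tip is within 12 mm of the lens axis to each side and 32 to 68 mm in front of the lens; the tube is in line with the lens axis to 0.17 rad (10 degrees) (x of sample_tube in the frame of focus between -0.012 and 0.012 m and y of sample_tube in the frame of focus between -0.012 and 0.012 m and z of sample_tube in the frame of focus between -0.018 and 0.018 m and angle between the z axis of sample_tube and the z axis of lens, either way round below 0.17 rad and angle between sample_tube's own z axis and vertical below 1.2 rad and height (world z) of sample_tube above 0.1 m and contact force between the fingers and sample_tube above 1 N and contact force between sample_tube and rack below 0.1 N and contact force between sample_tube and camera_stand below 0.1 N and linear speed of sample_tube below 0.03 m/s); the arm keeps its last pose, push and grip.
It fails at once if the camera is shifted or turned (distance of lens from where it was at the start of the episode above 0.006 m).
It fails at once if the gripper or arm bumps the other tube in the rack (contact force between any of the arm, the fingers and far_tube above 8 N).
It fails at once if a bystander is shifted or knocked over (distance of any of tape_roll, dropper_bottle from where it was at the start of the episode above 0.03 m or angle between dropper_bottle's own z axis and vertical above 0.7 rad).
It fails at once if the tube is turned cap down (angle between sample_tube's own z axis and vertical above 1.4 rad).
It also fails if it takes over 38 s, if anything falls off the work surface, if the arm or the gripper's body presses on something with over 40 N, if the wrist force passes 120 N, or if a joint passes its speed limit or range.

## Working session

There is one attempt and no reset: what is moved stays moved. The work goes in short steps, Python scripts to look and compute and a tool call to move; the robot and the scene stay as the last step left them, time stands still between calls to the robot, and variables do not carry over. Pictures are saved under pics/ and viewed, and the job is handed in when it is done.

Besides the shell and the picture viewer there is one more tool, called after "Request:" as name(argument=value, ...) on one line, values as JSON. move_arm: Moves the arm, as the interface text tells. Its arguments: {"type":"object","properties":{"increments":{"type":"array"},"gripper":{"type":"number"}},"required":["increments"]}

```bash
mkdir -p pics
cat > h.py <<'E'
import numpy as np,cv2
from bench import get_obs, viewer, workorder, ctrl
from scipy.spatial.transform import Rotation as R
def snap(n,f):
    cal=viewer.get_calibration(n); p,d=viewer.camera(n)
    cv2.imwrite(f'pics/{f}.png',p[:,:,::-1]); np.savez(f'pics/{f}.npz',p=p,d=d,K=cal['intrinsics'],o=cal['origin'],a=np.array(cal['attitude']))
    return p,d,cal
E
python3 - <<'E'
from h import *
o=get_obs();print(o);print(ctrl.grip_point_offset)
for n in ['side','top','wrist']:
    p,d,c=snap(n,n+'0');print(n,c,d.min(),d.max())
E
```

```text
{'time_s': 0.0, 'q': array([ 1.06973392e+00,  1.81556547e-01,  1.60798707e+00, -1.72711069e-06,
        1.35381025e+00, -2.06297740e-01]), 'dq': array([-2.99233455e-04, -1.96533370e-05,  2.71568425e-04, -1.40720576e-03,
        1.01325415e-03,  3.88726124e-04]), 'joint_efforts': array([ 1.16749445e-03, -4.44893861e+01, -3.51326108e+01, -1.39424951e-04,
        9.08457820e-03,  3.39710340e-06]), 'eef_pos': array([0.16673757, 0.54967462, 0.2035856 ]), 'eef_rot': array([ 3.69241082e-04,  8.03278693e-01,  5.95602692e-01, -7.99459657e-04]), 'wrist_force': array([ 0.21786733, -0.17932952,  0.14885062]), 'torque': array([-0.00614504, -0.01285556,  0.00129518]), 'opening': 0.9990039332982199}
0.0187
side {'intrinsics': array([[518.4628151 ,   0.        , 280.59871963],
       [  0.        , 518.4628151 , 205.85728026],
       [  0.        ,   0.        ,   1.        ]]), 'origin': array([0.83787624, 0.75462856, 0.7690768 ]), 'attitude': array([0.17035057, 0.07197724, 0.42762881, 0.88483533])} 0.0 2.7102714
top {'intrinsics': array([[518.22797466,   0.        , 275.50371079],
       [  0.        , 518.22797466, 218.26226411],
       [  0.        ,   0.        ,   1.        ]]), 'origin': array([ 0.42227322, -0.01319283,  1.10619945]), 'attitude': array([-0.70126532, -0.04609609,  0.04691766,  0.70985972])} 0.0 1.8266
wrist {'intrinsics': array([[325.1922621 ,   0.        , 283.39433939],
       [  0.        , 325.1922621 , 211.34906925],
       [  0.        ,   0.        ,   1.        ]]), 'origin': array([0.09600127, 0.57209636, 0.37245777]), 'attitude': array([ 0.79486515, -0.11789782, -0.08628778,  0.58893456])} 0.0 1.3442078
```

View pics/side0.png

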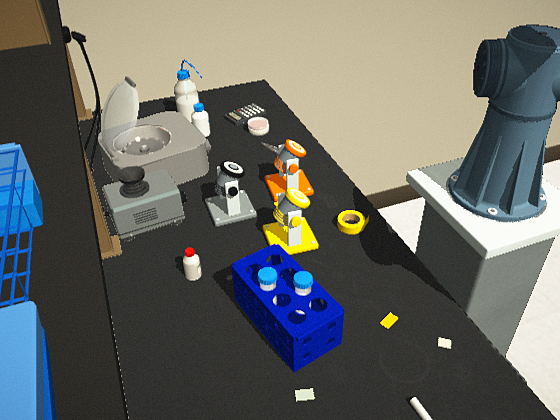

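View pics/top0.png

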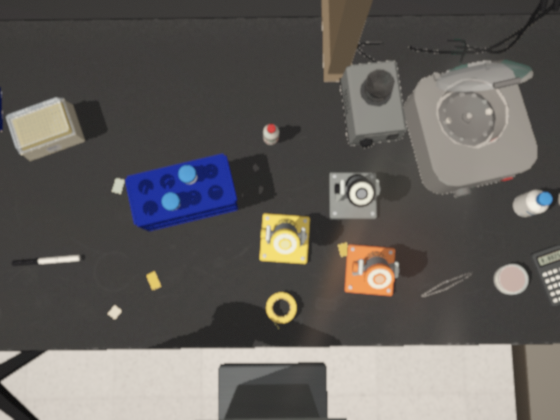

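View pics/wrist0.png

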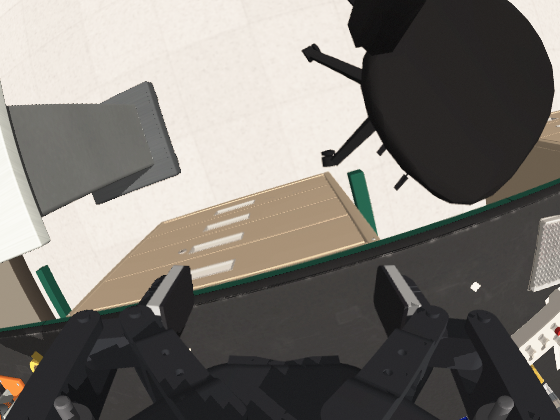

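```bash
cat >> h.py <<'E'
def load(f):
    z=np.load(f'pics/{f}.npz'); return z['p'],z['d'],z['K'],z['o'],R.from_quat(np.roll(z['a'],-1)).as_matrix()
def cloud(f):
    p,d,K,o,A=load(f)
    v,u=np.mgrid[0:420,0:560]
    c=np.stack([(u-K[0,2])/K[0,0]*d,-(v-K[1,2])/K[1,1]*d,-d],-1)
    W=c@A.T+o; W[d==0]=np.nan
    return p,W
def proj(f,X):
    p,d,K,o,A=load(f); c=(np.atleast_2d(X)-o)@A
    return np.stack([K[0,0]*c[:,0]/-c[:,2]+K[0,2],K[1,1]*-c[:,1]/-c[:,2]+K[1,2]],-1)
def ray(f,uv):
    p,d,K,o,A=load(f); r=A@np.array([(uv[0]-K[0,2])/K[0,0],-(uv[1]-K[1,2])/K[1,1],-1]); return o,r
E
python3 - <<'E'
from h import *
p,W=cloud('top0')
for n,u,v in [('tableA',250,100),('tableB',100,300),('tube lo',171,201),('tube hi',187,174),('ycam',285,241),('ocam',378,278),('stand plate',335,210),('gcam',361,193),('tape',280,296),('bottle',271,129)]:
    print(n,W[v,u].round(3))
print(proj('top0',[[0,0,0],[0.3,0,0]]))
for f,(x0,y0,x1,y1) in {'top0':(300,150,410,240),'side0':(190,140,270,240)}.items():
    p=cv2.imread(f'pics/{f}.png')[y0:y1,x0:x1]; cv2.imwrite(f'pics/{f}_stand.png',cv2.resize(p,None,fx=6,fy=6,interpolation=cv2.INTER_CUBIC))
for f,(x0,y0,x1,y1) in {'top0':(110,140,250,240),'side0':(220,230,350,380)}.items():
    p=cv2.imread(f'pics/{f}.png')[y0:y1,x0:x1]; cv2.imwrite(f'pics/{f}_rack.png',cv2.resize(p,None,fx=4,fy=4,interpolation=cv2.INTER_CUBIC))
E
```

```text
tableA [ 0.835  0.038 -0.002]
tableB [0.399 0.356 0.003]
tube lo [0.588 0.185 0.123]
tube hi [0.642 0.156 0.119]
ycam [ 0.509 -0.033  0.12 ]
ocam [ 0.437 -0.208  0.119]
stand plate [ 0.583 -0.142  0.016]
gcam [ 0.601 -0.181  0.117]
tape [ 0.403 -0.023  0.019]
bottle [ 0.745 -0.008  0.072]
[[271.30460143 498.95709563]
 [269.70169326 346.10597599]]
```

Run:
```python
import cv2,numpy as np
a=[cv2.resize(cv2.imread(f'pics/{n}.png'),(400,300)) for n in ['top0_stand','side0_stand','top0_rack','side0_rack']]
cv2.imwrite('pics/m1.png',np.vstack([np.hstack(a[:2]),np.hstack(a[2:])]))
```

```text
(no output)
```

View pics/m1.png

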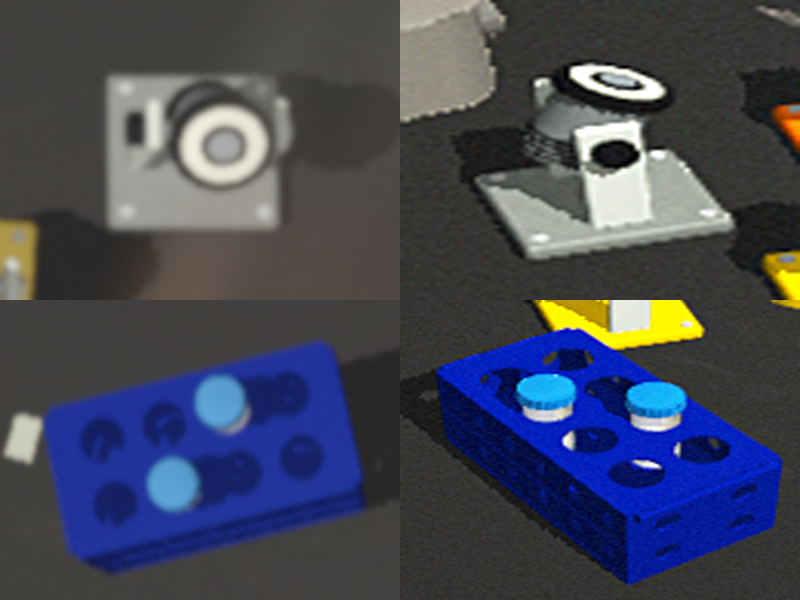

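Run:
```python
from h import *
for f,(x0,y0,x1,y1) in {'top0':(340,172,385,212),'side0':(212,155,250,190)}.items():
    p,W=cloud(f)
    m=np.zeros(p.shape[:2],bool); m[y0:y1,x0:x1]=1
    hs=cv2.cvtColor(p,cv2.COLOR_RGB2HSV)
    b=m&(p.min(2)>190)
    n,l,st,ce=cv2.connectedComponentsWithStats(b.astype(np.uint8))
    k=1+np.argmax(st[1:,4]); b=l==k
    c,_=cv2.findContours(b.astype(np.uint8),cv2.RETR_EXTERNAL,cv2.CHAIN_APPROX_NONE)
    e=cv2.fitEllipse(max(c,key=len)); print(f,st[k],e)
    X=W[b]; X=X[np.isfinite(X[:,0])]
    for it in range(4):
        c0=np.median(X,0) if it==0 else X.mean(0); n_=np.linalg.svd(X-c0)[2][2]; n_*=np.sign(n_[2]); r=(X-c0)@n_; X=X[abs(r)<max(2*r.std(),.001)]
    print(len(X),c0.round(4),n_.round(3),'lean',np.arccos(n_[2]),'azim',np.degrees(np.arctan2(n_[1],n_[0])),r.std())
    o,rr=ray(f,e[0]); t=((c0-o)@n_)/(rr@n_); print('centre on plane',(o+t*rr).round(4))
    # plate
    g=np.isfinite(W[...,2])&(abs(W[...,2]-.014)<.005)&(W[...,0]>.5)&(W[...,0]<.7)&(W[...,1]>-.26)&(W[...,1]<-.08)
    P=W[g][:,:2].astype(np.float32); print('plate',len(P),cv2.minAreaRect(P))
```

```text
top0 [351 183  22  21 216] ((361.0203552246094, 193.0783233642578), (19.883588790893555, 21.24033546447754), 62.95668029785156)
181 [ 0.6007 -0.1813  0.1182] [-0.435  0.001  0.901] lean 0.44976836541194154 azim 179.89643335920766 0.0012865201547534555
centre on plane [ 0.6003 -0.1813  0.118 ]
plate 1285 ((0.5825417041778564, -0.1694926917552948), (0.17891082167625427, 0.16374053061008453), 89.91483306884766)
side0 [224 162  19  11  90] ((232.86190795898438, 166.86251831054688), (7.938539028167725, 18.799701690673828), 113.10345458984375)
82 [ 0.6016 -0.1775  0.1192] [-0.437  0.01   0.899] lean 0.4524086703543707 azim 178.74230740293572 0.0008679679452232895
centre on plane [ 0.6009 -0.1788  0.1189]
plate 968 ((0.5837125778198242, -0.16892051696777344), (0.17714160680770874, 0.16644755005836487), 89.67434692382812)
```

Candidates, as top-view pixels:
- **Cameras:** grey (361,193), yellow (285,241) and orange (378,278). I choose grey, since the other two are excluded by colour.
- **Tubes:** near-row cap (171,201) and far-row cap (187,174). I choose (171,201). The crop shows it in the row nearer the robot.

The lens axis leans about 0.45 rad towards -x, but the tool can't tilt. I'll have to pivot the tube in the jaws, using the rack hole as the stop.

Run:
```python
from h import *
P={}
for f in ['top0','side0']:
    p,W=cloud(f); hs=cv2.cvtColor(p,cv2.COLOR_RGB2HSV)
    b=((hs[...,0]>92)&(hs[...,0]<112)&(p[...,1]>100)&(p[...,2]>150)).astype(np.uint8)
    n,l,st,ce=cv2.connectedComponentsWithStats(b)
    for k in range(1,n):
        X=W[l==k]; m=np.nanmedian(X,0)
        if 40<st[k,4] and .1<m[2]<.13 and .5<m[0]<.75 and .05<m[1]<.3:
            X=X[X[:,2]>.114]; 
            e,_=cv2.minEnclosingCircle(X[:,:2].astype(np.float32))
            o,r=ray(f,ce[k]); q=o+r*(.119-o[2])/r[2] if f=='top0' else None
            print(f,ce[k],st[k,4],'mean',X.mean(0).round(4),'circle',np.round(e,4),'ray@top',q)
    g=(hs[...,0]>112)&(hs[...,0]<128)&(hs[...,1]>150)&(abs(W[...,2]-.094)<.008)
    Q=W[g]; print('rack z',np.median(Q[:,2]),cv2.minAreaRect(Q[:,:2].astype(np.float32)))
o=get_obs(); Rm=R.from_quat(np.roll(o['eef_rot'],-1)).as_matrix(); print(Rm.round(3)); 
print('shift tool', (Rm.T@(np.array([.588,.186,.2])-o['eef_pos'])).round(4), 'jaw yaw',np.degrees(np.arctan2(Rm[1,0],Rm[0,0])))
```

```text
top0 [186.40625   173.6484375] 256 mean [0.6417 0.1564 0.1203] circle [0.6425 0.1563] ray@top [0.64253837 0.15694722 0.119     ]
top0 [169.83003953 200.89328063] 253 mean [0.5886 0.1878 0.1199] circle [0.5887 0.188 ] ray@top [0.5892625  0.18837909 0.119     ]
rack z 0.09401969737236548 ((0.6163851618766785, 0.17308957874774933), (0.10471545904874802, 0.2078677862882614), 12.929372787475586)
side0 [267.475      275.43571429] 280 mean [0.6439 0.1606 0.1205] circle [0.6443 0.1585] ray@top None
side0 [303.3800738  279.11439114] 271 mean [0.5903 0.1917 0.12  ] circle [0.5905 0.1899] ray@top None
rack z 0.09431035794344744 ((0.6337259411811829, 0.07568597793579102), (0.11512579768896103, 0.41312840580940247), 9.605623245239258)
[[ 0.291  0.957 -0.001]
 [ 0.957 -0.291 -0.001]
 [-0.001 -0.    -1.   ]]
shift tool [-0.2257  0.5087  0.004 ] jaw yaw 73.1079578276758
```

Request:
move_arm(increments=[{"tx": -0.007,"ty": 0.016,"turn": -1},{"tx": -0.02,"ty": 0.045,"turn": -3},{"tx": -0.034,"ty": 0.078,"turn": -5},{"tx": -0.048,"ty": 0.111,"turn": -7},{"tx": -0.063,"ty": 0.144,"turn": -9},{"tx": -0.077,"ty": 0.177,"turn": -11},{"tx": -0.092,"ty": 0.21,"turn": -13},{"tx": -0.106,"ty": 0.243,"turn": -15},{"tx": -0.12,"ty": 0.276,"turn": -16.9},{"tx": -0.135,"ty": 0.309,"turn": -16.9},{"tx": -0.149,"ty": 0.342,"turn": -16.9},{"tx": -0.163,"ty": 0.375,"turn": -16.9},{"tx": -0.178,"ty": 0.408,"turn": -16.9},{"tx": -0.192,"ty": 0.441,"turn": -16.9},{"tx": -0.206,"ty": 0.473,"turn": -16.9},{"tx": -0.216,"ty": 0.495,"turn": -16.9},{"tx": -0.221,"ty": 0.506,"turn": -16.9},{"tx": -0.2222,"ty": 0.5096,"turn": -16.9},{"tx": -0.2222,"ty": 0.5096,"turn": -16.9},{"tx": -0.2222,"ty": 0.5096,"turn": -16.9}], gripper=1)

```text
validation failed for argument at $.in...
```

Request:
move_arm(increments=[{"tx": -0.007,"ty": 0.016,"tz": 0,"turn": -1}], gripper=1)

```text
time_s: 0.23
eef_pos: [0.1786, 0.5396, 0.204]
eef_rot: [-0.0, 0.797, 0.603, -0.001]
wrist_force: [-0.1, -0.3, 0.6]
opening: 1.002
```

Request:
move_arm(increments=[{"tx": -0.014,"ty": 0.03,"tz": 0,"turn": -2},{"tx": -0.028,"ty": 0.062,"tz": 0,"turn": -4},{"tx": -0.043,"ty": 0.094,"tz": 0,"turn": -6},{"tx": -0.058,"ty": 0.127,"tz": 0,"turn": -8},{"tx": -0.073,"ty": 0.16,"tz": 0,"turn": -10},{"tx": -0.088,"ty": 0.193,"tz": 0,"turn": -12},{"tx": -0.103,"ty": 0.226,"tz": 0,"turn": -14},{"tx": -0.118,"ty": 0.259,"tz": 0,"turn": -15.9},{"tx": -0.133,"ty": 0.292,"tz": 0,"turn": -15.9},{"tx": -0.148,"ty": 0.325,"tz": 0,"turn": -15.9},{"tx": -0.163,"ty": 0.357,"tz": 0,"turn": -15.9},{"tx": -0.177,"ty": 0.388,"tz": 0,"turn": -15.9},{"tx": -0.191,"ty": 0.418,"tz": 0,"turn": -15.9},{"tx": -0.204,"ty": 0.447,"tz": 0,"turn": -15.9},{"tx": -0.214,"ty": 0.469,"tz": 0,"turn": -15.9},{"tx": -0.221,"ty": 0.483,"tz": 0,"turn": -15.9},{"tx": -0.2238,"ty": 0.4896,"tz": 0,"turn": -15.9},{"tx": -0.2238,"ty": 0.4896,"tz": 0,"turn": -15.9},{"tx": -0.2238,"ty": 0.4896,"tz": 0,"turn": -15.9}], gripper=1)

```text
time_s: 1.82
eef_pos: [0.5892, 0.1902, 0.2042]
eef_rot: [-0.001, 0.707, 0.707, -0.0]
wrist_force: [0.0, 0.7, -0.5]
opening: 0.996
```

Run:
```python
from h import *
o=get_obs();print(o['eef_pos'],o['eef_rot'],o['time_s']); Rm=R.from_quat(np.roll(o['eef_rot'],-1)).as_matrix(); print(Rm.round(3)); snap('wrist','wrist1');snap('side','side1')
```

```text
[0.58915856 0.1902388  0.20415466] [-5.24867949e-04  7.06954991e-01  7.07258292e-01 -2.71260282e-04] 1.8167
[[-0.     1.    -0.001]
 [ 1.     0.     0.   ]
 [ 0.    -0.001 -1.   ]]
```

View pics/wrist1.png

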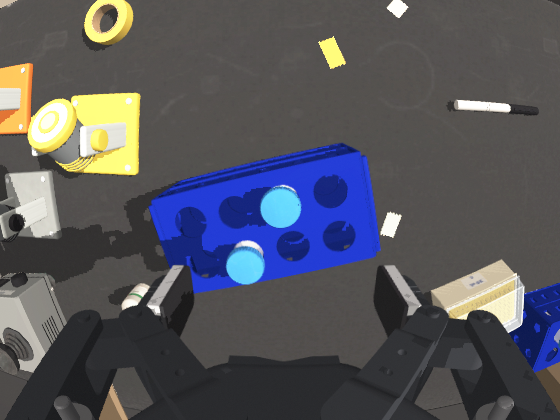

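View pics/side1.png

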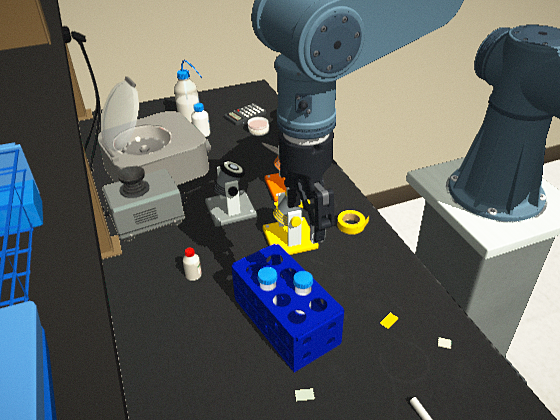

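```bash
cat >> h.py <<'E'
def wray(f,uv):
    p,d,K,o,A=load(f); x,y=uv[0]-K[0,2],uv[1]-K[1,2]; r=np.hypot(x,y); th=r/K[0,0]
    return o,A@np.array([np.sin(th)*x/r,-np.sin(th)*y/r,-np.cos(th)])
E
python3 - <<'E'
from h import *
print(proj('side1',[.5892,.1902,.204]))
for uv in [(280.5,207),(245.5,266)]:
    o,r=wray('wrist1',uv); print((o+r*(.12-o[2])/r[2]).round(4))
E
```

```text
[[303.67939416 241.04548894]]
[0.5878 0.1885 0.12  ]
[0.641  0.1579 0.12  ]
```

Request:
move_arm(increments=[{"tx": -0.001,"ty": 0,"tz": 0.01,"turn": 0},{"tx": -0.001,"ty": 0,"tz": 0.025,"turn": 0},{"tx": -0.001,"ty": 0,"tz": 0.04,"turn": 0},{"tx": -0.001,"ty": 0,"tz": 0.055,"turn": 0},{"tx": -0.001,"ty": 0,"tz": 0.07,"turn": 0},{"tx": -0.001,"ty": 0,"tz": 0.083,"turn": 0},{"tx": -0.001,"ty": 0,"tz": 0.093,"turn": 0},{"tx": -0.001,"ty": 0,"tz": 0.1,"turn": 0},{"tx": -0.001,"ty": 0,"tz": 0.105,"turn": 0},{"tx": -0.001,"ty": 0,"tz": 0.107,"turn": 0},{"tx": -0.001,"ty": 0,"tz": 0.107,"turn": 0}], gripper=1)

```text
time_s: 2.83
eef_pos: [0.59, 0.1886, 0.0974]
eef_rot: [-0.0, 0.707, 0.707, -0.0]
wrist_force: [0.6, 0.3, -0.6]
opening: 1.0
```

Request:
move_arm(increments=[{"tx": 0,"ty": 0,"tz": 0,"turn": 0},{"tx": 0,"ty": 0,"tz": 0,"turn": 0},{"tx": 0,"ty": 0,"tz": 0,"turn": 0},{"tx": 0,"ty": 0,"tz": 0,"turn": 0},{"tx": 0,"ty": 0,"tz": 0,"turn": 0},{"tx": 0,"ty": 0,"tz": 0,"turn": 0},{"tx": 0,"ty": 0,"tz": 0,"turn": 0},{"tx": 0,"ty": 0,"tz": 0,"turn": 0},{"tx": 0,"ty": 0,"tz": 0,"turn": 0},{"tx": 0,"ty": 0,"tz": 0,"turn": 0}], gripper=0.3)

```text
time_s: 3.67
eef_pos: [0.5899, 0.1885, 0.0975]
eef_rot: [-0.0, 0.707, 0.707, -0.0]
wrist_force: [-0.3, -0.3, -0.2]
opening: 0.297
```

Run:
```python
from h import *
o=get_obs();print(o['eef_pos'],o['opening'],o['wrist_force'],o['time_s']); snap('wrist','wrist2');snap('side','side2')
p=cv2.imread('pics/side2.png')[130:380,200:400]; cv2.imwrite('pics/s2c.png',cv2.resize(p,None,fx=2.4,fy=2.4))
```

```text
[0.58993734 0.18854973 0.09746951] 0.29700122694712666 [-0.26479011 -0.31518477 -0.21462229] 3.6667
```

View pics/s2c.png

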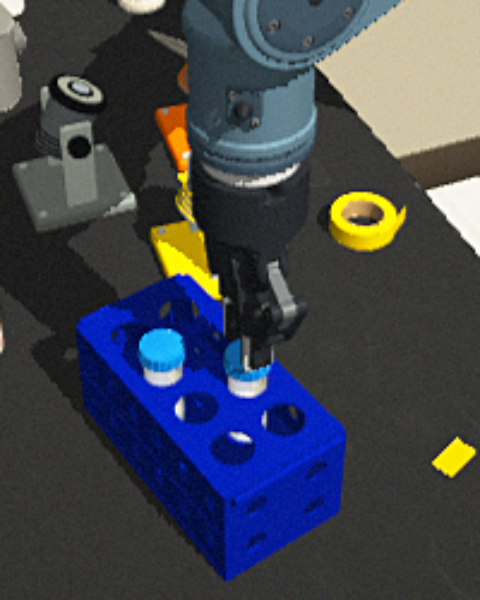

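View pics/wrist2.png

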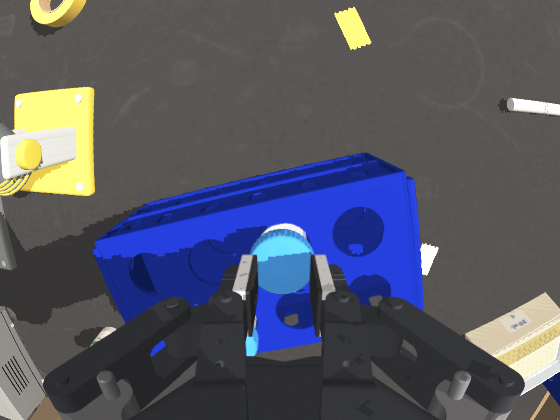

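Request:
move_arm(increments=[{"tx": 0,"ty": 0,"tz": 0,"turn": 0},{"tx": 0,"ty": 0,"tz": 0,"turn": 0},{"tx": 0,"ty": 0,"tz": 0,"turn": 0},{"tx": 0,"ty": 0,"tz": 0,"turn": 0},{"tx": 0,"ty": 0,"tz": 0,"turn": 0},{"tx": 0,"ty": 0,"tz": 0,"turn": 0},{"tx": 0,"ty": 0,"tz": 0,"turn": 0},{"tx": 0,"ty": 0,"tz": 0,"turn": 0}], gripper=0)

```text
time_s: 4.43
eef_pos: [0.5899, 0.1886, 0.0975]
eef_rot: [0.0, 0.707, 0.707, 0.0]
wrist_force: [-0.1, 0.5, 0.6]
opening: -0.003
```

Run:
```python
from h import *
o=get_obs();print(o['eef_pos'],o['opening'],o['wrist_force'],o['time_s']); snap('wrist','wrist3')
```

```text
[0.58994998 0.18855757 0.09750515] -0.0027961455768836263 [-0.14258277  0.52466422  0.56137627] 4.4333
```

View pics/wrist3.png

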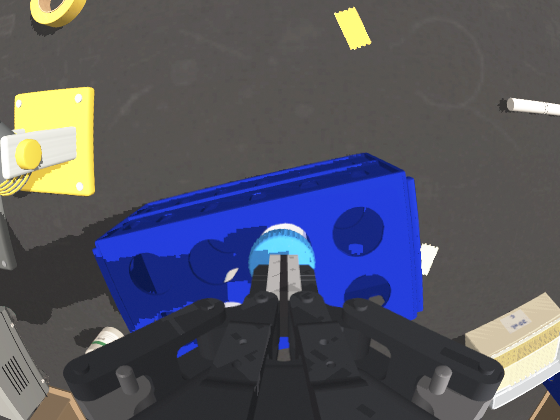

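Run:
```python
from h import *
snap('side','side4'); snap('top','top4')
c=viewer.get_calibration('wrist');print(c['origin'],get_obs()['eef_pos'])
p=cv2.imread('pics/side4.png')[200:330,240:360]; cv2.imwrite('pics/s4c.png',cv2.resize(p,None,fx=5,fy=5,interpolation=cv2.INTER_CUBIC)[:600])
p,W=cloud('side4')
for v in range(240,296,4): print(v,[tuple(W[v,u].round(3)) for u in (295,303,310,316)])
print(proj('side4',[[.59,.1886,.0975],[.59,.1886,.12]]))
```

```text
[0.51584703 0.18924109 0.26625099] [0.58995792 0.18854216 0.09749587]
240 [(np.float64(0.609), np.float64(0.202), np.float64(0.224)), (np.float64(0.601), np.float64(0.214), np.float64(0.231)), (np.float64(0.596), np.float64(0.228), np.float64(0.241)), (np.float64(0.586), np.float64(0.229), np.float64(0.238))]
244 [(np.float64(0.607), np.float64(0.196), np.float64(0.209)), (np.float64(0.601), np.float64(0.215), np.float64(0.223)), (np.float64(0.597), np.float64(0.232), np.float64(0.236)), (np.float64(0.586), np.float64(0.23), np.float64(0.23))]
248 [(np.float64(0.607), np.float64(0.196), np.float64(0.2)), (np.float64(0.6), np.float64(0.213), np.float64(0.213)), (np.float64(0.596), np.float64(0.229), np.float64(0.225)), (np.float64(0.589), np.float64(0.237), np.float64(0.229))]
252 [(np.float64(0.602), np.float64(0.185), np.float64(0.18)), (np.float64(0.596), np.float64(0.204), np.float64(0.194)), (np.float64(0.584), np.float64(0.205), np.float64(0.191)), (np.float64(0.59), np.float64(0.239), np.float64(0.223))]
256 [(np.float64(0.601), np.float64(0.183), np.float64(0.168)), (np.float6
[... 1686 characters left out ...]
.594), np.float64(0.202), np.float64(0.117)), (np.float64(0.582), np.float64(0.203), np.float64(0.114)), (np.float64(0.564), np.float64(0.189), np.float64(0.093))]
288 [(np.float64(0.605), np.float64(0.191), np.float64(0.1)), (np.float64(0.596), np.float64(0.204), np.float64(0.11)), (np.float64(0.58), np.float64(0.199), np.float64(0.098)), (np.float64(0.568), np.float64(0.199), np.float64(0.093))]
292 [(np.float64(0.605), np.float64(0.192), np.float64(0.091)), (np.float64(0.595), np.float64(0.203), np.float64(0.099)), (np.float64(0.582), np.float64(0.204), np.float64(0.095)), (np.float64(0.572), np.float64(0.206), np.float64(0.092))]
[[302.31256375 285.86511609]
 [302.41529379 276.85744763]]
```

View pics/s4c.png

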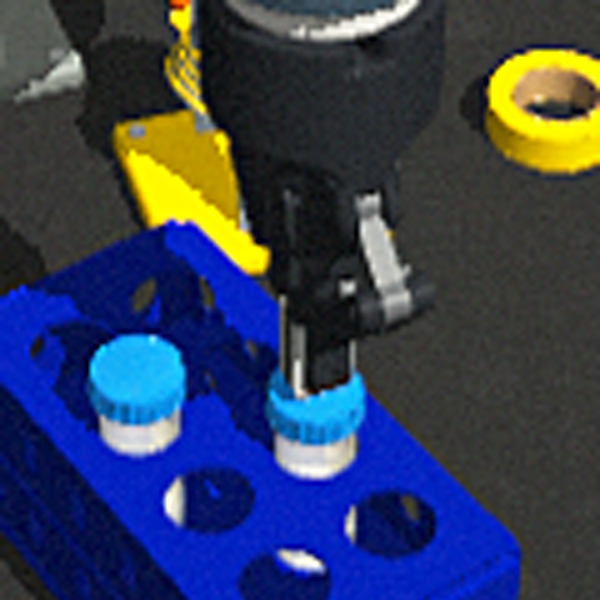

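Run:
```python
from h import *
for f,tcp in (('side1',.2042),('side2',.0975),('side4',.0975)):
    p,W=cloud(f)
    m=(abs(W[...,0]-.59)<.03)&(abs(W[...,1]-.189)<.075)&(W[...,2]>tcp-.02)&(W[...,2]<tcp+.12)&(p.max(2).astype(int)-p.min(2)<40)
    X=W[m]; v,u=np.nonzero(m); k=np.argsort(X[:,2])[:300]
    print(f,len(X))
    for j in k[::12]: print(u[j],v[j],X[j].round(3),p[v[j],u[j]])
```

```text
side1 1096
295 206 [0.587 0.148 0.244] [68 72 70]
313 242 [0.596 0.24  0.247] [ 87  94 119]
288 206 [0.599 0.148 0.248] [25 21 24]
298 203 [0.582 0.148 0.249] [36 42 48]
290 204 [0.595 0.148 0.251] [21 22 26]
311 241 [0.601 0.243 0.252] [151 142 150]
294 202 [0.589 0.149 0.254] [ 9 11 16]
316 241 [0.595 0.247 0.254] [13 16 23]
300 200 [0.579 0.15  0.255] [117 122 112]
318 238 [0.59  0.245 0.257] [37 43 47]
315 239 [0.595 0.245 0.257] [5 5 9]
287 201 [0.6   0.147 0.258] [67 67 68]
300 198 [0.579 0.149 0.259] [28 25 32]
292 200 [0.593 0.15  0.26 ] [22 21 22]
288 199 [0.598 0.146 0.261] [24 24 21]
321 236 [0.587 0.247 0.261] [31 33 35]
322 236 [0.586 0.248 0.262] [34 37 41]
299 196 [0.58  0.149 0.263] [40 40 41]
323 235 [0.585 0.249 0.264] [36 39 48]
324 234 [0.583 0.248 0.265] [28 34 37]
318 235 [0.592 0.248 0.266] [41 43 42]
324 233 [0.583 0.248 0.267] [36 40 45]
322 233 [0.586 0.247 0.267] [45 43 49]
311 232 [0.6   0.24  0.268] [69 77 87]
321 232 [0.587 0.247 0.269] [40 48 50]
side2 920
305 294 [0.59  0.201 0.09 ] [243 242 236]
306 293 [0.589 0.202 0.093] [233 224 202]
300 293 [0.599
[... 1230 characters left out ...]
.198 0.106] [145 150 171]
306 277 [0.589 0.201 0.131] [42 33 35]
297 273 [0.601 0.19  0.135] [20 21 18]
297 272 [0.6   0.189 0.136] [18 22 18]
301 274 [0.597 0.198 0.139] [14 18 15]
300 273 [0.598 0.197 0.141] [114 120 115]
300 271 [0.597 0.195 0.143] [112 114 111]
296 268 [0.602 0.188 0.145] [93 98 88]
300 270 [0.598 0.196 0.147] [110 116 114]
303 271 [0.595 0.202 0.149] [40 43 44]
297 267 [0.601 0.191 0.15 ] [27 25 20]
301 268 [0.597 0.198 0.153] [20 25 25]
300 266 [0.598 0.196 0.156] [105 106 106]
301 265 [0.597 0.199 0.161] [20 24 23]
299 264 [0.603 0.203 0.169] [15 19 19]
294 255 [0.603 0.183 0.172] [13 12 25]
314 266 [0.584 0.22  0.173] [24 24 28]
307 255 [0.584 0.193 0.174] [20 27 27]
```

The fingers shut above the cap. The depth data show the real fingertips about 30 mm short of the reported TCP, so I'll reopen and go 26 mm lower.

Request:
move_arm(increments=[{"tx": 0,"ty": 0,"tz": 0,"turn": 0},{"tx": 0,"ty": 0,"tz": 0,"turn": 0},{"tx": 0,"ty": 0,"tz": 0,"turn": 0},{"tx": 0,"ty": 0,"tz": 0,"turn": 0},{"tx": 0,"ty": 0,"tz": 0,"turn": 0},{"tx": 0,"ty": 0,"tz": 0,"turn": 0},{"tx": 0,"ty": 0,"tz": 0,"turn": 0},{"tx": 0,"ty": 0,"tz": 0,"turn": 0},{"tx": 0,"ty": 0,"tz": 0.004,"turn": 0},{"tx": 0,"ty": 0,"tz": 0.01,"turn": 0},{"tx": 0,"ty": 0,"tz": 0.017,"turn": 0},{"tx": 0,"ty": 0,"tz": 0.023,"turn": 0},{"tx": 0,"ty": 0,"tz": 0.026,"turn": 0},{"tx": 0,"ty": 0,"tz": 0.026,"turn": 0},{"tx": 0,"ty": 0,"tz": 0.026,"turn": 0}], gripper=0.8)

```text
time_s: 5.83
eef_pos: [0.5897, 0.1885, 0.071]
eef_rot: [-0.0, 0.707, 0.707, -0.0]
wrist_force: [-0.3, -0.2, -0.2]
opening: 0.8
```

Request:
move_arm(increments=[{"tx": 0,"ty": 0,"tz": 0,"turn": 0},{"tx": 0,"ty": 0,"tz": 0,"turn": 0},{"tx": 0,"ty": 0,"tz": 0,"turn": 0},{"tx": 0,"ty": 0,"tz": 0,"turn": 0},{"tx": 0,"ty": 0,"tz": 0,"turn": 0},{"tx": 0,"ty": 0,"tz": 0,"turn": 0},{"tx": 0,"ty": 0,"tz": 0,"turn": 0},{"tx": 0,"ty": 0,"tz": 0,"turn": 0},{"tx": 0,"ty": 0,"tz": 0,"turn": 0},{"tx": 0,"ty": 0,"tz": 0,"turn": 0},{"tx": 0,"ty": 0,"tz": 0,"turn": 0}], gripper=0)

```text
time_s: 6.75
eef_pos: [0.5901, 0.1886, 0.0717]
eef_rot: [0.0, 0.707, 0.707, 0.0]
wrist_force: [0.1, 0.2, 2.5]
opening: 0.377
```

Run:
```python
from h import *
o=get_obs();print(o['eef_pos'],o['opening'],o['wrist_force'],o['time_s']); snap('side','side5')
p=cv2.imread('pics/side5.png')[200:320,240:360]; cv2.imwrite('pics/s5c.png',cv2.resize(p,None,fx=5,fy=5,interpolation=cv2.INTER_CUBIC)[:600])
```

```text
[0.59010827 0.18861577 0.07167129] 0.3767800449547545 [0.14219134 0.21274433 2.48037583] 6.75
```

View pics/s5c.png

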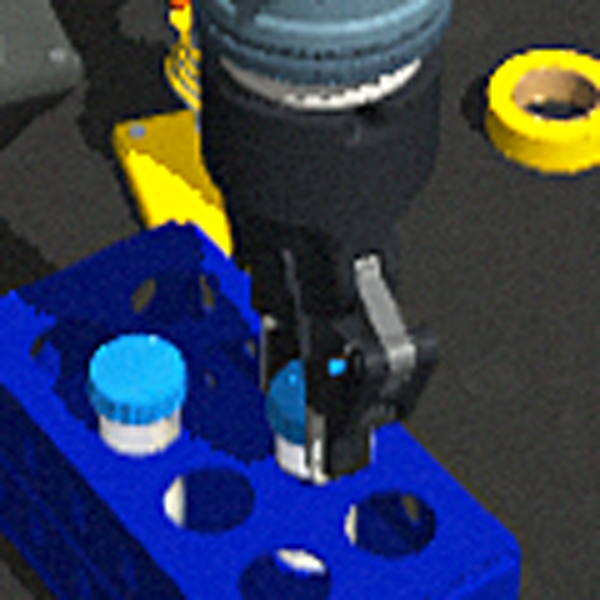

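Request:
move_arm(increments=[{"tx": 0,"ty": 0,"tz": -0.003,"turn": 0},{"tx": 0,"ty": 0,"tz": -0.01,"turn": 0},{"tx": 0,"ty": 0,"tz": -0.02,"turn": 0},{"tx": 0,"ty": 0,"tz": -0.03,"turn": 0},{"tx": 0,"ty": 0,"tz": -0.04,"turn": 0},{"tx": 0,"ty": 0,"tz": -0.05,"turn": 0},{"tx": 0,"ty": 0,"tz": -0.06,"turn": 0},{"tx": 0,"ty": 0,"tz": -0.07,"turn": 0},{"tx": 0,"ty": 0,"tz": -0.077,"turn": 0},{"tx": 0,"ty": 0,"tz": -0.08,"turn": 0},{"tx": 0,"ty": 0,"tz": -0.08,"turn": 0},{"tx": 0,"ty": 0,"tz": -0.08,"turn": 0}])

```text
time_s: 7.8
eef_pos: [0.5898, 0.1885, 0.1513]
eef_rot: [-0.0, 0.707, 0.707, -0.0]
wrist_force: [0.0, 0.1, -0.0]
opening: 0.382
```

Run:
```python
from h import *
o=get_obs();print(o['eef_pos'],o['opening'],o['wrist_force'],o['time_s']); snap('side','side6')
p=cv2.imread('pics/side6.png')[180:300,240:360]; cv2.imwrite('pics/s6c.png',cv2.resize(p,None,fx=5,fy=5,interpolation=cv2.INTER_CUBIC)[:600])
```

```text
[0.58978031 0.18853255 0.15133162] 0.3822651936260794 [ 0.01585911  0.132765   -0.03162252] 7.8
```

View pics/s6c.png

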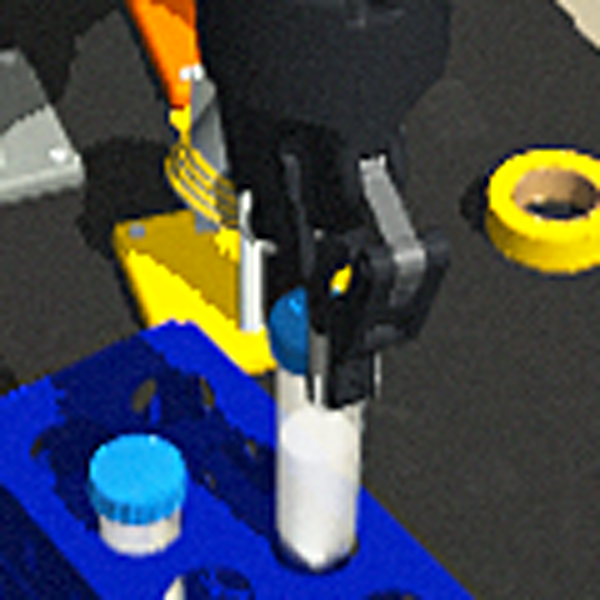

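Request:
move_arm(increments=[{"tx": 0,"ty": -0.003,"tz": 0,"turn": 0},{"tx": 0,"ty": -0.007,"tz": 0,"turn": 0},{"tx": 0,"ty": -0.011,"tz": 0.0005,"turn": 0},{"tx": 0,"ty": -0.015,"tz": 0.001,"turn": 0},{"tx": 0,"ty": -0.019,"tz": 0.002,"turn": 0},{"tx": 0,"ty": -0.023,"tz": 0.003,"turn": 0},{"tx": 0,"ty": -0.027,"tz": 0.004,"turn": 0},{"tx": 0,"ty": -0.031,"tz": 0.005,"turn": 0},{"tx": 0,"ty": -0.035,"tz": 0.006,"turn": 0},{"tx": 0,"ty": -0.038,"tz": 0.007,"turn": 0},{"tx": 0,"ty": -0.04,"tz": 0.007,"turn": 0},{"tx": 0,"ty": -0.04,"tz": 0.007,"turn": 0}])

```text
time_s: 8.85
eef_pos: [0.5509, 0.189, 0.1466]
eef_rot: [0.001, 0.707, 0.707, 0.002]
wrist_force: [1.6, 0.6, 8.3]
opening: 0.374
```

Run:
```python
from h import *
o=get_obs();print(o['eef_pos'],o['opening'],o['wrist_force'],o['time_s']); snap('side','side7')
p=cv2.imread('pics/side7.png')[180:300,240:360]; cv2.imwrite('pics/s7c.png',cv2.resize(p,None,fx=5,fy=5,interpolation=cv2.INTER_CUBIC)[:600])
```

```text
[0.55088381 0.18898903 0.14662109] 0.37447438194192434 [1.5789641  0.59532284 8.3071349 ] 8.85
```

View pics/s7c.png

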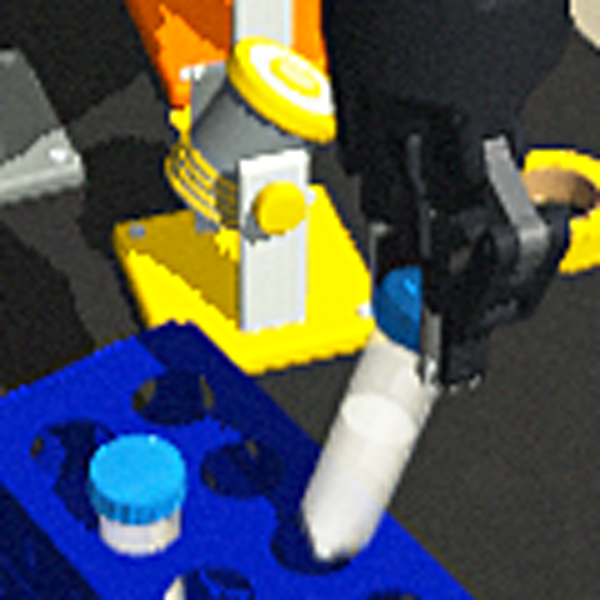

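Request:
move_arm(increments=[{"tx": 0,"ty": 0.001,"tz": -0.006,"turn": 0},{"tx": 0,"ty": 0.002,"tz": -0.015,"turn": 0},{"tx": 0,"ty": 0.003,"tz": -0.028,"turn": 0},{"tx": 0,"ty": 0.003,"tz": -0.043,"turn": 0},{"tx": 0,"ty": 0.003,"tz": -0.058,"turn": 0},{"tx": 0,"ty": 0.003,"tz": -0.073,"turn": 0},{"tx": 0,"ty": 0.003,"tz": -0.088,"turn": 0},{"tx": 0,"ty": 0.003,"tz": -0.101,"turn": 0},{"tx": 0,"ty": 0.003,"tz": -0.11,"turn": 0},{"tx": 0,"ty": 0.003,"tz": -0.114,"turn": 0},{"tx": 0,"ty": 0.003,"tz": -0.115,"turn": 0},{"tx": 0,"ty": 0.003,"tz": -0.115,"turn": 0}])

```text
time_s: 9.9
eef_pos: [0.5526, 0.1885, 0.2591]
eef_rot: [-0.0, 0.707, 0.707, -0.0]
wrist_force: [0.3, -0.4, -1.1]
opening: 0.383
```

Run:
```python
from h import *
o=get_obs();print(o['eef_pos'],o['opening'],o['wrist_force'],o['time_s']); snap('side','side8');snap('wrist','wrist8')
a=cv2.imread('pics/side8.png')[120:280,240:400]; b=cv2.imread('pics/wrist8.png')
cv2.imwrite('pics/m8.png',np.hstack([cv2.resize(a,(400,400)),cv2.resize(b,(400,300),).copy() if 0 else cv2.copyMakeBorder(cv2.resize(b,(400,300)),0,100,0,0,cv2.BORDER_CONSTANT)]))
```

```text
[0.55263857 0.18853128 0.25911921] 0.3826724794400539 [ 0.31186624 -0.35104519 -1.1418807 ] 9.9
```

View pics/m8.png

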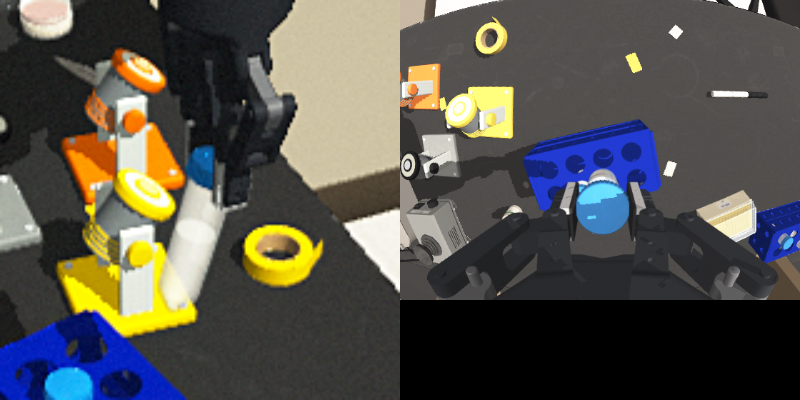

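```bash
cat > tube.py <<'E'
from h import *
from scipy.optimize import least_squares
def tube(f):
    p,W=cloud(f); o=get_obs()['eef_pos']
    pi=p.astype(int)
    m=(pi.min(2)>110)&(abs(W[...,1]-o[1])<.03)&(W[...,0]>o[0]-.03)&(W[...,0]<o[0]+.09)&(W[...,2]>o[2]-.12)&(W[...,2]<o[2]+.03)
    n,l,st,ce=cv2.connectedComponentsWithStats(m.astype(np.uint8)); k=1+np.argmax(st[1:,4]); m=l==k
    X=W[m]
    def f_(q):
        d=np.array([q[2],q[3],1]);d/=np.linalg.norm(d); a=np.array([q[0],q[1],o[2]-.03]); v=X-a; v=v-np.outer(v@d,d); return np.linalg.norm(v,axis=1)-.015
    s=least_squares(f_,[o[0]+.02,o[1],-.45,0],loss='soft_l1',f_scale=.001); q=s.x
    d=np.array([q[2],q[3],1]);d/=np.linalg.norm(d); a=np.array([q[0],q[1],o[2]-.03])
    v,u=np.nonzero(m); t=(X-a)@d
    print('n',len(X),st[k],'rms',np.sqrt(np.mean(np.median(f_(q)**2))),'axis',d.round(3),'lean',np.arccos(d[2]),'tmin',np.percentile(t,[0,1,3]).round(4))
    tip=a+d*t.min(); print('tip(depth min)',tip.round(4),'rel TCP',(tip-o).round(4)); return a,d,tip,o
E
python3 - <<'E'
from tube import *
a,d,tip,o=tube('side8')
p,W=cloud('side8')
# cap via blue
hs=cv2.cvtColor(p,cv2.COLOR_RGB2HSV); print('tcp',o,'tip px',proj('side8',tip))
E
```

```text
n 723 [304 198  28  46 723] rms 0.0006409649628334284 axis [-0.241  0.013  0.971] lean 0.24332654742180257 tmin [-0.0284 -0.0215 -0.0171]
tip(depth min) [0.5791 0.1882 0.2008] rel TCP [ 0.0268 -0.0003 -0.0576]
tcp [0.55234985 0.18847473 0.25839312] tip px [[308.90326064 240.11733325]]
```

Run:
```python
from h import *
a=cv2.imread('pics/side8.png')[160:260,280:360]; cv2.imwrite('pics/s8c.png',cv2.resize(a,None,fx=6,fy=6,interpolation=cv2.INTER_CUBIC))
```

```text
(no output)
```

View pics/s8c.png

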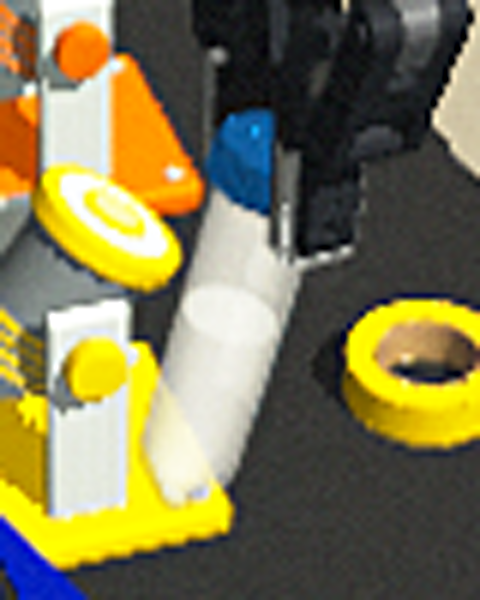

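Run:
```python
import tube as T, numpy as np
g=T.get_obs
T.get_obs=lambda: {'eef_pos':np.array([.5509,.189,.1466])}
T.tube('side7'); 
T.get_obs=lambda: {'eef_pos':np.array([.5898,.1885,.1513])}
T.tube('side6'); T.get_obs=g
T.snap('side','side9'); T.tube('side9'); print(g()['time_s'])
```

```text
n 594 [301 250  26  42 594] rms 0.0006811242718640191 axis [-0.323  0.011  0.946] lean 0.32868657044009214 tmin [-0.0266 -0.0205 -0.0167]
tip(depth min) [0.5854 0.1889 0.0914] rel TCP [ 0.0345 -0.0001 -0.0552]
n 494 [295 255  18  39 494] rms 0.0006131198309874112 axis [-0.006  0.005  1.   ] lean 0.00828291143922988 tmin [-0.0339 -0.022  -0.0193]
tip(depth min) [0.5897 0.189  0.0874] rel TCP [-0.0001  0.0005 -0.0639]
n 726 [304 196  27  49 726] rms 0.0006151020219032532 axis [-0.235  0.011  0.972] lean 0.23771368035513027 tmin [-0.0315 -0.0235 -0.0183]
tip(depth min) [0.579  0.1882 0.1978] rel TCP [ 0.0266 -0.0003 -0.0606]
10.05
```

The tube pivoted in the jaws to 0.33 rad but sprang back to 0.24 after the lift. I'll put the tip back in the hole and pivot it further.

Request:
move_arm(increments=[{"tx": 0,"ty": 0.003,"tz": 0,"turn": 0},{"tx": 0,"ty": 0.009,"tz": 0.004,"turn": 0},{"tx": 0,"ty": 0.013,"tz": 0.015,"turn": 0},{"tx": 0,"ty": 0.013,"tz": 0.03,"turn": 0},{"tx": 0,"ty": 0.013,"tz": 0.045,"turn": 0},{"tx": 0,"ty": 0.013,"tz": 0.06,"turn": 0},{"tx": 0,"ty": 0.013,"tz": 0.075,"turn": 0},{"tx": 0,"ty": 0.013,"tz": 0.088,"turn": 0},{"tx": 0,"ty": 0.013,"tz": 0.098,"turn": 0},{"tx": 0,"ty": 0.013,"tz": 0.104,"turn": 0},{"tx": 0,"ty": 0.013,"tz": 0.106,"turn": 0},{"tx": 0,"ty": 0.013,"tz": 0.106,"turn": 0}])

```text
time_s: 11.05
eef_pos: [0.5658, 0.1885, 0.153]
eef_rot: [-0.0, 0.707, 0.707, -0.0]
wrist_force: [0.3, 0.2, 0.6]
opening: 0.379
```

Request:
move_arm(increments=[{"tx": 0,"ty": -0.003,"tz": 0.001,"turn": 0},{"tx": 0,"ty": -0.006,"tz": 0.002,"turn": 0},{"tx": 0,"ty": -0.009,"tz": 0.003,"turn": 0},{"tx": 0,"ty": -0.012,"tz": 0.004,"turn": 0},{"tx": 0,"ty": -0.015,"tz": 0.0055,"turn": 0},{"tx": 0,"ty": -0.018,"tz": 0.007,"turn": 0},{"tx": 0,"ty": -0.021,"tz": 0.0085,"turn": 0},{"tx": 0,"ty": -0.024,"tz": 0.01,"turn": 0},{"tx": 0,"ty": -0.027,"tz": 0.0115,"turn": 0},{"tx": 0,"ty": -0.03,"tz": 0.013,"turn": 0},{"tx": 0,"ty": -0.03,"tz": 0.013,"turn": 0},{"tx": 0,"ty": -0.03,"tz": 0.013,"turn": 0}])

```text
time_s: 12.05
eef_pos: [0.5382, 0.1892, 0.144]
eef_rot: [0.002, 0.707, 0.707, 0.003]
wrist_force: [-1.2, 0.6, 13.3]
opening: 0.377
```

Run:
```python
from tube import *
o=get_obs();print(o['eef_pos'],o['opening'],o['wrist_force'],o['time_s']); snap('side','side10');tube('side10')
a=cv2.imread('pics/side10.png')[190:300,250:360]; cv2.imwrite('pics/s10c.png',cv2.resize(a,None,fx=5,fy=5,interpolation=cv2.INTER_CUBIC))
```

```text
[0.5382021  0.18923996 0.1440245 ] 0.3771264268734833 [-1.24509226  0.63689198 13.29466723] 12.05
n 607 [303 250  30  41 607] rms 0.0024639367321633125 axis [-0.406  0.001  0.914] lean 0.4183841325872175 tmin [-0.0179 -0.0116 -0.0054]
tip(depth min) [0.5986 0.2102 0.0977] rel TCP [ 0.0604  0.021  -0.0464]
```

View pics/s10c.png

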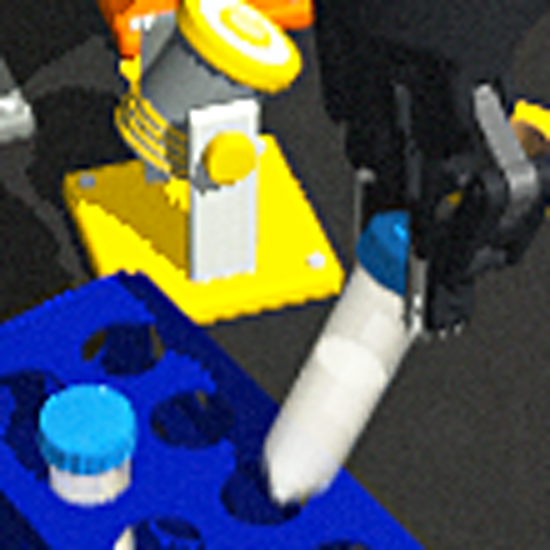

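Request:
move_arm(increments=[{"tx": 0,"ty": -0.003,"tz": 0.001,"turn": 0},{"tx": 0,"ty": -0.006,"tz": 0.001,"turn": 0},{"tx": 0,"ty": -0.009,"tz": 0.002,"turn": 0},{"tx": 0,"ty": -0.012,"tz": 0.003,"turn": 0},{"tx": 0,"ty": -0.014,"tz": 0.003,"turn": 0},{"tx": 0,"ty": -0.014,"tz": 0.003,"turn": 0}])

```text
time_s: 12.6
eef_pos: [0.5215, 0.1885, 0.1375]
eef_rot: [0.0, 0.707, 0.707, -0.0]
wrist_force: [1.2, -0.3, 5.6]
opening: 0.378
```

```bash
sed -i 's/abs(W\[...,1\]-o\[1\])<.03/abs(W[...,1]-o[1])<.018/' tube.py; sed -i "s/(W\[...,2\]<o\[2\]+.03)/(W[...,2]<o[2]+.015)/" tube.py
python3 - <<'E'
from tube import *
o=get_obs();print(o['eef_pos'],o['opening'],o['wrist_force'],o['time_s']); snap('side','side11');tube('side11')
a=cv2.imread('pics/side11.png')[190:300,250:360]; cv2.imwrite('pics/s11c.png',cv2.resize(a,None,fx=5,fy=5,interpolation=cv2.INTER_CUBIC))
E
```

```text
[0.52152788 0.1885403  0.13748231] 0.37849709034165097 [ 1.15821626 -0.33374098  5.56502713] 12.6
n 474 [305 258  31  32 474] rms 0.002707222140726963 axis [-0.596  0.054  0.801] lean 0.6415782656112519 tmin [-0.0059 -0.0026  0.0022]
tip(depth min) [0.5976 0.2084 0.1028] rel TCP [ 0.0759  0.0199 -0.0348]
```

View pics/s11c.png

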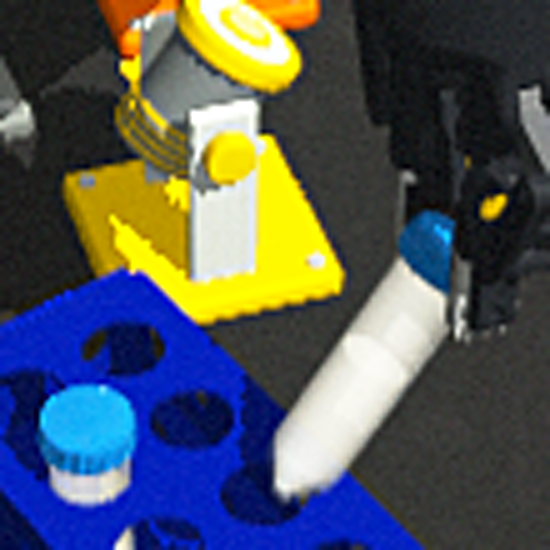

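Request:
move_arm(increments=[{"tx": 0,"ty": 0.002,"tz": -0.003,"turn": 0},{"tx": 0,"ty": 0.004,"tz": -0.009,"turn": 0},{"tx": 0,"ty": 0.004,"tz": -0.02,"turn": 0},{"tx": 0,"ty": 0.004,"tz": -0.034,"turn": 0},{"tx": 0,"ty": 0.004,"tz": -0.049,"turn": 0},{"tx": 0,"ty": 0.004,"tz": -0.064,"turn": 0},{"tx": 0,"ty": 0.004,"tz": -0.079,"turn": 0},{"tx": 0,"ty": 0.004,"tz": -0.094,"turn": 0},{"tx": 0,"ty": 0.004,"tz": -0.107,"turn": 0},{"tx": 0,"ty": 0.004,"tz": -0.116,"turn": 0},{"tx": 0,"ty": 0.004,"tz": -0.12,"turn": 0},{"tx": 0,"ty": 0.004,"tz": -0.12,"turn": 0}])

```text
time_s: 13.65
eef_pos: [0.5262, 0.1886, 0.2585]
eef_rot: [0.0, 0.707, 0.707, 0.0]
wrist_force: [0.1, 0.6, 0.2]
opening: 0.378
```

```bash
cat > tube2.py <<'E'
from h import *
from scipy.optimize import minimize_scalar,least_squares
def tube(f,o=None):
    # lean in the x-z plane about the known pivot; surface points at 15 mm from axis; y centred on the jaws
    p,W=cloud(f); o=get_obs()['eef_pos'] if o is None else np.array(o); pi=p.astype(int)
    P0=o+[0,0,.043]
    m=(pi.min(2)>110)&(abs(W[...,1]-o[1])<.02)&(W[...,2]<o[2]+.02)&(W[...,2]>o[2]-.09)&(W[...,0]>o[0]-.03)&(W[...,0]<o[0]+.1)
    n,l,st,ce=cv2.connectedComponentsWithStats(m.astype(np.uint8)); k=1+np.argmax(st[1:,4]); X=W[l==k]
    def f_(q):
        d=np.array([-np.sin(q[0]),np.sin(q[2]),np.cos(q[0])]);d/=np.linalg.norm(d);a=P0+[q[1],q[3],0]; v=X-a; t=v@d; s=np.linalg.norm(v-np.outer(t,d),axis=1)-.015
        return np.where(t<-.09,0,s)
    s=least_squares(lambda q:np.r_[f_(q),q[1]*3,q[2]*.1,q[3]*3],[.4,0,0,0],loss='soft_l1',f_scale=.001); q=s.x
    d=np.array([-np.sin(q[0]),np.sin(q[2]),np.cos(q[0])]);d/=np.linalg.norm(d); a=P0+[q[1],q[3],0]; tip=a-.11*d
    t=(X-a)@d
    print('n',len(X),'lean',q[0].round(3),'offs',q[1:].round(4),'med',np.median(abs(f_(q))),'tmin',np.percentile(t,[0,2]).round(3),'tip model',tip.round(4),'px',proj(f,[tip,a]).round(0).tolist())
    return d,tip,o
E
python3 - <<'E'
from tube2 import *
o=get_obs();print(o['eef_pos'],o['opening'],o['wrist_force'],o['time_s']); snap('side','side12')
tube('side8',[.5526,.1885,.259]);tube('side11',[.5215,.1885,.1375]);tube('side12')
a=cv2.imread('pics/side12.png')[140:260,270:390]; cv2.imwrite('pics/s12c.png',cv2.resize(a,None,fx=5,fy=5,interpolation=cv2.INTER_CUBIC))
E
```

```text
[0.52623118 0.18857703 0.25849649] 0.37834072003625435 [0.13164812 0.59457959 0.24593837] 13.65
n 644 lean 0.246 offs [0.0013 0.004  0.0006] med 0.000558186983935516 tmin [-0.104 -0.096] tip model [0.5806 0.1886 0.1953] px [[308.0, 243.0], [326.0, 187.0]]
n 524 lean 0.621 offs [0.0204 0.0129 0.0223] med 0.002710126475515223 tmin [-0.095 -0.088] tip model [0.6059 0.2094 0.091 ] px [[299.0, 299.0], [335.0, 252.0]]
n 643 lean 0.499 offs [ 0.0039 -0.0017  0.0004] med 0.0006313098482050167 tmin [-0.102 -0.096] tip model [0.5823 0.1891 0.2039] px [[307.0, 240.0], [340.0, 184.0]]
```

View pics/s12c.png

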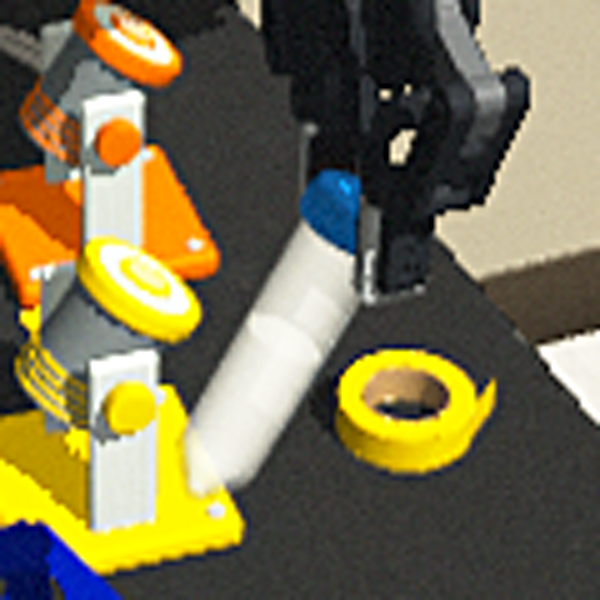

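Request:
move_arm(increments=[{"tx": -0.005,"ty": 0,"tz": 0,"turn": 0},{"tx": -0.015,"ty": 0,"tz": 0,"turn": 0},{"tx": -0.03,"ty": 0,"tz": 0,"turn": 0},{"tx": -0.05,"ty": 0,"tz": 0,"turn": 0},{"tx": -0.075,"ty": -0.001,"tz": 0,"turn": 0},{"tx": -0.1,"ty": -0.001,"tz": 0,"turn": 0},{"tx": -0.13,"ty": -0.001,"tz": 0,"turn": 0},{"tx": -0.16,"ty": -0.002,"tz": 0,"turn": 0},{"tx": -0.19,"ty": -0.002,"tz": 0,"turn": 0},{"tx": -0.22,"ty": -0.002,"tz": 0,"turn": 0},{"tx": -0.25,"ty": -0.003,"tz": 0,"turn": 0},{"tx": -0.28,"ty": -0.003,"tz": 0,"turn": 0},{"tx": -0.305,"ty": -0.003,"tz": 0,"turn": 0},{"tx": -0.328,"ty": -0.004,"tz": 0,"turn": 0},{"tx": -0.346,"ty": -0.004,"tz": 0,"turn": 0},{"tx": -0.358,"ty": -0.004,"tz": 0,"turn": 0},{"tx": -0.366,"ty": -0.004,"tz": 0,"turn": 0},{"tx": -0.369,"ty": -0.004,"tz": 0,"turn": 0},{"tx": -0.369,"ty": -0.004,"tz": 0,"turn": 0},{"tx": -0.369,"ty": -0.004,"tz": 0,"turn": 0}])

```text
time_s: 15.37
eef_pos: [0.5219, -0.1798, 0.2573]
eef_rot: [-0.0, 0.707, 0.707, 0.0]
wrist_force: [0.1, 0.0, -0.9]
opening: 0.378
```

Run:
```python
from tube2 import *
o=get_obs();print(o['eef_pos'],o['opening'],o['wrist_force'],o['time_s']); snap('side','side13');snap('wrist','wrist13');
try: tube('side13')
except Exception as e: print(e)
a=cv2.imread('pics/side13.png')[90:250,180:340]; b=cv2.imread('pics/wrist13.png')
cv2.imwrite('pics/m13.png',np.hstack([cv2.resize(a,(400,400),interpolation=cv2.INTER_CUBIC),cv2.copyMakeBorder(cv2.resize(b,(400,300)),0,100,0,0,cv2.BORDER_CONSTANT)]))
```

```text
[ 0.52194719 -0.17975046  0.25734471] 0.3778242188635432 [ 0.14499147  0.02602489 -0.92987393] 15.3667
n 407 lean 0.496 offs [0.0035 0.0095 0.0003] med 0.0009025033794007806 tmin [-0.107 -0.099] tip model [ 0.5779 -0.1802  0.2037] px [[240.0, 131.0], [261.0, 85.0]]
```

View pics/m13.png

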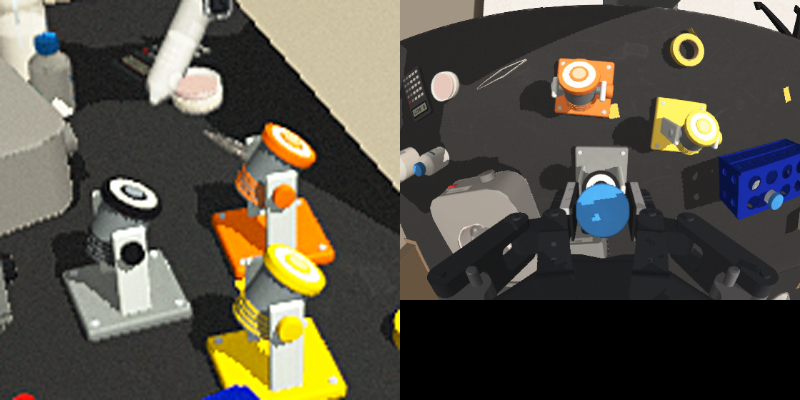

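Request:
move_arm(increments=[{"tx": 0,"ty": 0,"tz": 0.003,"turn": 0},{"tx": 0,"ty": 0,"tz": 0.008,"turn": 0},{"tx": 0,"ty": 0,"tz": 0.014,"turn": 0},{"tx": 0,"ty": 0,"tz": 0.02,"turn": 0},{"tx": 0,"ty": 0,"tz": 0.026,"turn": 0},{"tx": 0,"ty": 0,"tz": 0.032,"turn": 0},{"tx": 0,"ty": 0,"tz": 0.037,"turn": 0},{"tx": 0,"ty": 0,"tz": 0.039,"turn": 0},{"tx": 0,"ty": 0,"tz": 0.039,"turn": 0},{"tx": 0,"ty": 0,"tz": 0.039,"turn": 0},{"tx": 0,"ty": 0,"tz": 0.039,"turn": 0}])

```text
time_s: 16.38
eef_pos: [0.5222, -0.1806, 0.2189]
eef_rot: [0.0, 0.707, 0.707, 0.0]
wrist_force: [-0.1, 0.1, -0.4]
opening: 0.379
```

Run:
```python
from tube2 import *
o=get_obs();print(o['eef_pos'],o['opening'],o['wrist_force'],o['time_s'],abs(o['dq']).max()); snap('side','side14')
d,tip,_=tube('side14')
n=np.array([-.435,0,.9]);n/=np.linalg.norm(n)
for L in ([.6003,-.1813,.118],[.6009,-.1788,.1189]):
    v=tip-L; print('along',v@n,'perp',(v-(v@n)*n).round(4),'ang',np.arccos(d@n))
# lens again, unmoved?
p,W=cloud('side14'); b=np.zeros((420,560),np.uint8); b[155:190,212:250]=(p.min(2)>190)[155:190,212:250]
_,l,st,_=cv2.connectedComponentsWithStats(b); k=1+np.argmax(st[1:,4]); c,_=cv2.findContours((l==k).astype(np.uint8),0,1); print(cv2.fitEllipse(max(c,key=len)),'was (232.9,166.9)')
a=cv2.imread('pics/side14.png')[100:240,180:320]; cv2.imwrite('pics/s14.png',cv2.resize(a,None,fx=4,fy=4,interpolation=cv2.INTER_CUBIC))
```

```text
[ 0.52222879 -0.18062244  0.2188718 ] 0.3791942783970629 [-0.08418533  0.05851224 -0.35952188] 16.3833 0.0031448233949387034
n 380 lean 0.505 offs [0.0025 0.0044 0.0004] med 0.0009236302180981775 tmin [-0.108 -0.1  ] tip model [ 0.578  -0.1807  0.1657] px [[241.0, 146.0], [262.0, 102.0]]
along 0.05262641410642503 perp [0.0006 0.0006 0.0003] ang 0.05502588432730586
along 0.052077201245191454 perp [-0.0002 -0.0019 -0.0001] ang 0.05502588432730586
((232.86190795898438, 166.86251831054688), (7.938539028167725, 18.799701690673828), 113.10345458984375) was (232.9,166.9)
```

View pics/s14.png

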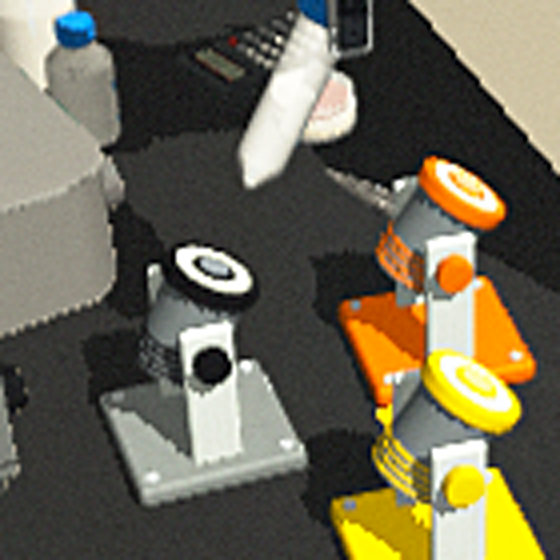

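```bash
python3 -c "
from h import *
print(workorder.hand_in())"
```

```text
the job is handed in; nothing more can be done
None
```

I pulled the near-row tube out of the rack, tilted it to match the lens axis, and handed the job in with it held in front of the grey camera. No verdict is reported, so the figures below are my own last measurements, taken just before hand-in at 16.4 s.

- **Position:** the tip was about 52 mm in front of the lens and about 2 mm or less off its axis.
- **Angle:** the tube leaned 0.50 rad against 0.45 rad for the lens, about 0.055 rad out (limit 0.17).
- **Stillness:** the arm was at rest with the grip holding and almost no outside force. The lens was in the same place in the side image as at the start.

**How it was tilted:** the tool cannot tilt, so I gripped the cap, lifted until only the tip was in its hole, and moved the hand towards the robot so the tube pivoted in the jaws.

**What went wrong or disagreed:**
- **First grasp missed:** the fingers closed just above the cap, because the fingertips sit about 30 mm short of the reported TCP. I went 26 mm lower and the second grasp held.
- **First pivot fell short:** the tube sprang back from 0.33 to 0.24 rad, so I put the tip back in the hole and pivoted it further.
- **Bad fits:** two of the tilt measurements taken with the tip still in the hole fitted poorly, so I did not use them. The fits in the air agreed, at 0.50 to 0.51 rad.
- **Not re-measured at the end:** I did not measure the tape roll, dropper bottle or far tube again. No move was meant to come near them.

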